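# Tamp the ballast stones level

### The job

Two of the stones in the wooden ballast box are tilted up against its two ends, so the lid will not go on. Take the flat-soled wooden tamper by its handle and press these two stones down flat, level with the others, then stand the tamper upright on the bench again and let go of it. Do not touch these stones with the gripper itself.

Things in the scene. Friction and masses are not known exactly. Their poses are not given: they have to be found in the camera images.
- ballast_box: the open wooden box that holds six stones, fixed to the bench, 178 x 110 mm outside (own x, y) and 40 mm high, walls and floor 6 mm thick (inside 166 x 98 mm). Origin: centre of its underside, on the bench; x runs along its long side, z up. The layer of flat stones in it is 18 mm thick, so its top is 24 mm above the bench.
- tamper_mid (a point): the loose wooden tamper, standing upright on its sole, 120 mm high, about 250 g: a flat sole 56 x 76 mm (own x, y), 16 mm thick, with a square handle 28 x 28 mm rising from the sole's centre to the top. This point is on the handle's axis, 60 mm above the underside of the sole; z up, y along the sole's long side.
- stone_a_mid (a point): grey stone block 50 x 44 x 18 mm (own x, y, z), 90 g; the point is its centre. Starts tilted about 36 deg at the box's -x, +y corner: lower edge on the floor, raised end against the -x end wall, about 10 mm over the rim. Friction holds it; pressed from above near its raised end it slides down flat at a few newtons. Level, its centre is 15 mm above the bench. The box's four other stones lie flat.
- stone_b_mid (a point): grey stone block 50 x 44 x 18 mm (own x, y, z), 90 g; the point is its centre. Starts tilted about 36 deg at the box's +x, -y corner: lower edge on the floor, raised end against the +x end wall, about 10 mm over the rim. Friction holds it; pressed from above near its raised end it slides down flat at a few newtons. Level, its centre is 15 mm above the bench. The box's four other stones lie flat.
Mind the look-alikes: they are no part of the job. What is shaped like the part that bears tamper_mid but turquoise is not meant.

How it is judged (in metres and radians):
On the way, in this order (a step that is already met when the one before it is completed fails the run):
1. the tamper is held up over the box, with the stones still tilted (contact force between the fingers and tamper above 1 N and height (world z) of tamper_mid above 0.1 m and horizontal distance between tamper_mid and ballast_box below 0.1 m and angle between any of stone_a_mid, stone_b_mid's own z axis and vertical above 0.3 rad), for 0.05 s.
2. both stones lie level, the tamper still held over or in the box (angle between each of stone_a_mid, stone_b_mid's own z axis and vertical below 0.17 rad and z of each of stone_a_mid, stone_b_mid in the frame of ballast_box below 0.023 m and horizontal distance between each of stone_a_mid, stone_b_mid and ballast_box below 0.078 m and contact force between the fingers and tamper above 1 N and horizontal distance between tamper_mid and ballast_box below 0.1 m), for 0.1 s.
At the end, for the whole second after the job is handed in: Both stones lie in the box within 10 degrees of level with their centres less than 23 mm above the bench, and the tamper stands upright (within 10 degrees) on the bench itself, released, everything at rest (angle between each of stone_a_mid, stone_b_mid, tamper_mid's own z axis and vertical below 0.17 rad and z of each of stone_a_mid, stone_b_mid in the frame of ballast_box below 0.023 m and horizontal distance between each of stone_a_mid, stone_b_mid and ballast_box below 0.078 m and height (world z) of tamper_mid between 0.05 and 0.07 m and linear speed of each of tamper, stone_a, stone_b below 0.02 m/s); the robot touches nothing.
It fails at once if the gripper or arm touches one of the two tilted stones (contact force between any of the fingers, the arm and stone_a above 0.5 N or contact force between any of the fingers, the arm and stone_b above 0.5 N).
It also fails if it takes over 58 s, if anything falls off the work surface, if the arm or the gripper's body presses on something with over 40 N, if the wrist force passes 120 N, or if a joint passes its speed limit or range.

### The arm

A 6-joint arm with a two-finger parallel gripper is mounted at the origin on the work surface. World frame = base frame: x ahead of the robot, y to its left, z up, the work surface at z = 0. Lengths are in mm, angles in degrees, forces in N, time in s.
With the tool pointing down it reaches from about 325 to 850 mm from the base axis. Payload 4.4 kg.
Tool frame: the origin (TCP) lies at the very end of the fingers, on their centre line; the grasp point (between the pads) lies 19 mm behind it; z points along the fingers, y is the direction in which the jaws open and shut (so a half turn about z gives the same grasp; the last joint's range is limited). The gripper opens to 94 mm and grips with 3 to 60 N. Pads are 16 mm wide; open, the fingers measure 119 mm over their backs; the gripper's body (75 mm by 177 mm) begins 78 mm behind the grasp point.
Start: joints at [58.012, 11.837, 88.321, -0, 79.842, -8.623], TCP at [228.049, 527.845, 205.447] pointing down, gripper open.
Joint ranges: [-156.59, 156.59], [-49.26, 127.26], [12.9, 141.05], [-63.56, 243.56], [4.71, 150.69], [-161.64, 161.64]. Speed limits (degrees/s): [159.86, 159.86, 180, 180, 180, 180].

### API

Orientations are given as a 3x3 rotation matrix whose columns are the frame's x, y, z axes.
In Python, from rig import readout, vision, order gives the robot as it stands.
- The arm moves only by the tool arm_command, never from a script. Its argument "steps" is a list that holds one entry, the list of rows, each a list of 7 numbers: the turn, a rotation vector about the tool's x, y, z in degrees, then the shift along the tool's x, y, z in mm, then the finger opening in mm, from 0 to 94. In form: [[[rx, ry, rz, dx, dy, dz, fingers], ...]]. A call has 1 to 5 rows; each row is the pose to reach, as a shift and turn from the pose commanded when the call began, along the tool's axes at that moment; what a row does not reach only later rows make up. A row lasts 1/10 s, in which the tool goes at most 50 mm and 8.59 degrees, less where a joint would pass 70% of its speed; a pose out of reach is approached as far as the arm can. A call with a gripper value outside its range is refused whole. The fingers move at their own pace and stop on an object; "newtons" is the grip in N (left out, the last holds). Time passes only in rows, so rows that repeat a pose let the fingers close. It gives the time, the measured TCP pose, the force and the opening at its end, in the units of the state.
- readout.observe(): the state, without advancing time (a new reading comes with each control period).
- vision.get_image(name): name is "side" or "top"; returns the picture (480x640x3 uint8, blue, green, red); there is no depth.
- vision.calibration(name): a dict with "mtx" (3x3 intrinsics, pixels), "R" (3x3) and "t" (3): a world point X has camera coordinates R X + t. Camera axes: x right, y down, z forward; pixel columns grow to the right and rows downward; lengths in mm; the calibration is good to about 2 mm. A picture is of the moment at which its call begins. calibration takes no time and is no camera call.
- order.job_done(): hands the job in, once; it reports no verdict.
The state is a dict: "clock": time; "joint_positions": joint angles; "qvel": joint speeds; "tau": joint torques, N m; "tool_pos": TCP position; "eef_rot": TCP orientation; "wrist_force": force on the tool from outside, world axes, zero at the start; "moment": the same for the moment, N m; "gripper_width": finger opening in mm.
Only numpy, scipy, OpenCV 4.12 (cv2) and the standard library are available. Lean on these libraries where they do the work, as an engineer would, in place of code of your own. Each camera call takes 0.05 s, during which the arm holds its last target. There are 200 camera calls.

## Working session

There is one attempt and no reset: what is moved stays moved. The work goes in short steps, Python scripts to look and compute and a tool call to move; the robot and the scene stay as the last step left them, time stands still between calls to the robot, and variables do not carry over. Pictures are saved under pics/ and viewed, on a budget of 10 in all, crops included, one or two more only if the job needs it, and the job is handed in when it is done.

Besides the shell and the picture viewer there is one more tool, called as a command line: name --argument value ..., lists and objects as JSON in quotes. arm_command: Moves the arm, as the interface text tells. Its arguments: {"type":"object","properties":{"steps":{"type":"array"},"newtons":{"type":"number"}},"required":["steps"]}

```bash
mkdir -p pics; ls
python3 - <<'E'
from rig import readout, vision
import cv2, numpy as np
s=readout.observe(); print(s)
ims=[vision.get_image(n) for n in("top","side")]
for n,i in zip(("top","side"),ims):
    cv2.imwrite(f"pics/{n}0.png",i); c=vision.calibration(n); print(n,c, -np.array(c["R"]).T@np.array(c["t"]))
E
```

```text
pics
{'clock': 0.0, 'joint_positions': array([ 5.80115954e+01,  1.18827100e+01,  8.84045652e+01, -9.84449376e-05,
        7.98431511e+01, -8.62267492e+00]), 'qvel': array([-0.06879005, -0.07488135,  0.20449214, -0.01877921, -0.04453093,
        0.14553754]), 'tau': array([ 1.50366213e-03, -3.70889032e+01, -2.81419909e+01,  6.99836109e-02,
        3.62687290e-02, -1.57151244e-04]), 'tool_pos': array([227.6137052 , 527.14006336, 204.3080331 ]), 'eef_rot': array([[-9.17991924e-01,  3.96597247e-01, -1.20446532e-03],
       [ 3.96598931e-01,  9.17989955e-01, -1.93160834e-03],
       [ 3.39616514e-04, -2.25089051e-03, -9.99997409e-01]]), 'wrist_force': array([0.27426869, 0.25019293, 0.07416852]), 'moment': array([ 0.01881498, -0.03811741,  0.03445888]), 'gripper_width': 93.86784657778614}
top {'mtx': array([[469.77740481,   0.        , 316.76624988],
       [  0.        , 469.77740481, 245.73276095],
       [  0.        ,   0.        ,   1.        ]]), 'R': array([[-0.00225885, -0.99895638,  0.04561854],
       [-0.98439468, -0.0058058 , -0.17587893],
       [ 0.17596023, -0.04530393, -0.98335423]]), 't': array([-44.71825961, 560.72495327, 768.43300783])} [416.66000153  -6.603095   856.30153903]
side {'mtx': array([[503.11564613,   0.        , 328.82065171],
       [  0.        , 503.11564613, 240.66675769],
       [  0.        ,   0.        ,   1.        ]]), 'R': array([[ 0.85020135, -0.52633056, -0.01156727],
       [-0.42100316, -0.66654158, -0.6152062 ],
       [ 0.31609176,  0.527919  , -0.78828138]]), 't': array([-500.71481064,  249.43018703,  815.60323808])} [ 272.91384235 -527.85836206  790.58393989]
```

View pics/top0.png

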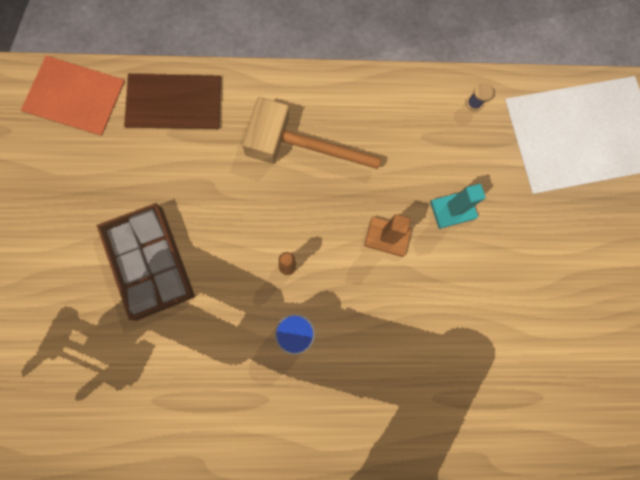

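View pics/side0.png

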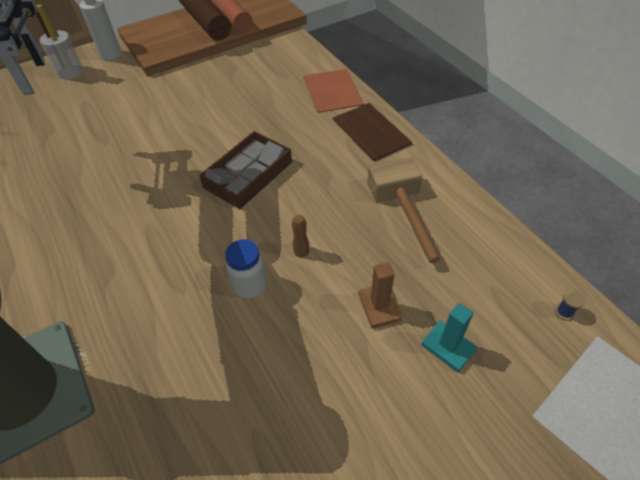

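Candidates: the brown tamper at top (390,235) / side (381,295), and the turquoise look-alike at top (458,207) / side (452,340). Other things that could confuse: the brown peg at top (287,262) and the mallet at top (267,128). The box is at top (146,262). I choose the brown tamper and check it in a close crop.

```bash
cat > h.py <<'E'
import numpy as np, cv2
from rig import vision, readout
def ray(n,p):
    c=vision.calibration(n); R=np.array(c["R"]); t=np.array(c["t"])
    d=R.T@np.linalg.solve(c["mtx"],[p[0],p[1],1.]); return -R.T@t, d/np.linalg.norm(d)
def plane(n,p,z):
    o,d=ray(n,p); return o+d*(z-o[2])/d[2]
def proj(n,X):
    c=vision.calibration(n); q=np.array(c["mtx"])@(np.array(c["R"])@np.array(X,float)+np.array(c["t"])); return q[:2]/q[2]
def two(a,b):
    (o1,d1),(o2,d2)=ray("top",a),ray("side",b)
    s=np.linalg.lstsq(np.c_[d1,-d2],o2-o1,rcond=None)[0]
    P,Q=o1+s[0]*d1,o2+s[1]*d2; return (P+Q)/2,np.linalg.norm(P-Q)
E
python3 - <<'E'
from h import *
t=cv2.imread("pics/top0.png"); s=cv2.imread("pics/side0.png")
def z(i,x,y,w=100,h=75): return cv2.resize(i[y:y+h,x:x+w],(400,300),interpolation=cv2.INTER_CUBIC)
def crop(i,x,y,w,h): return cv2.resize(i[y:y+h,x:x+w],(400,300),interpolation=cv2.INTER_CUBIC)
g=np.vstack([np.hstack([crop(t,66,195,160,130),crop(s,190,125,120,90)]),np.hstack([z(t,345,195),crop(s,330,255,100,75)])])
cv2.imwrite("pics/crop1.png",g)
# box rim mask
hsv=cv2.cvtColor(t,cv2.COLOR_BGR2HSV)
print(hsv[265,105],hsv[215,130],hsv[245,385],hsv[228,398],hsv[250,400], hsv[270,420])
E
```

```text
[ 17 125 184] [ 12 136  86] [ 13 163 169] [ 13 161 170] [ 13 164 182] [ 17 119 212]
```

View pics/crop1.png

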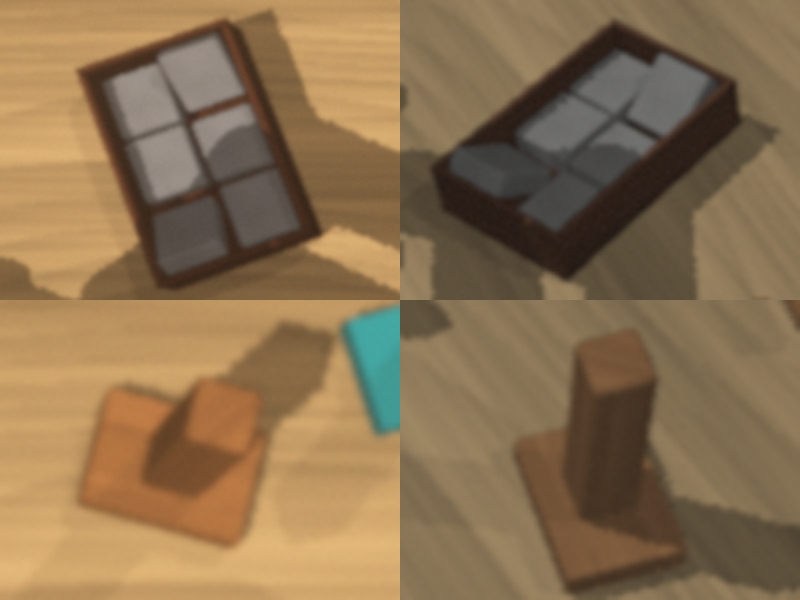

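The crop confirms the choice: a brown, upright tamper, sole corners in top at about (371,216), (365,244), (404,256), (411,230), and handle top near (401,224). The box rim corners are (98,226), (159,204), (195,297), (131,320). The stone by the upper-right end (147,225) and the one by the lower-left end (142,300) are the raised ones.

Run:
```python
from h import *
np.set_printoptions(precision=1,suppress=True)
def rect(ps,z,n="top"):
    P=np.array([plane(n,p,z) for p in ps])[:,:2]
    e=[P[(i+1)%4]-P[i] for i in range(4)]
    print("c",P.mean(0),"len",[round(np.linalg.norm(v),1) for v in e],"ang",[round(np.degrees(np.arctan2(v[1],v[0])),1) for v in e])
rect([(98,225.8),(158.8,203.7),(194.8,296.8),(131,319.6)],40)
rect([(371.2,216.2),(365,244.5),(403.7,256.2),(411,230)],16)
rect([(395,215),(410.5,218.7),(407.5,233.7),(392,228.7)],120)
# side: handle top corners, sole corners
S=lambda x,y:(330+x/4,255+y/4)
rect([S(175,50),S(232,30),S(257,78),S(188,95)],120,"side")
B=lambda x,y:(190+x*.3,125+y*.3)
rect([B(33,170),B(215,22),B(336,82),B(165,232)],40,"side")
```

```text
c [534.8 251.9] len [np.float64(110.0), np.float64(178.3), np.float64(111.8), np.float64(175.0)] ang [np.float64(-68.2), np.float64(-156.9), np.float64(110.1), np.float64(22.6)]
c [ 584.8 -175.9] len [np.float64(54.8), np.float64(73.8), np.float64(51.4), np.float64(77.7)] ang [np.float64(166.7), np.float64(-106.8), np.float64(-17.4), np.float64(70.8)]
c [ 585.  -177.7] len [np.float64(25.9), np.float64(25.6), np.float64(26.3), np.float64(23.5)] ang [np.float64(-103.3), np.float64(166.8), np.float64(72.1), np.float64(-13.8)]
c [ 583.6 -178. ] len [np.float64(25.7), np.float64(25.1), np.float64(29.2), np.float64(22.2)] ang [np.float64(-9.5), np.float64(-102.4), np.float64(164.0), np.float64(68.5)]
c [537.8 253. ] len [np.float64(175.0), np.float64(105.8), np.float64(166.9), np.float64(105.1)] ang [np.float64(22.3), np.float64(-67.5), np.float64(-158.0), np.float64(116.9)]
```

```bash
cat > go.py <<'E'
import sys; from h import *
# usage: go.py x y z yaw : tool-frame shift and rz from the present pose
x,y,z,w=map(float,sys.argv[1:5]); s=readout.observe(); R=np.array(s["eef_rot"]); p=np.array(s["tool_pos"])
yaw=np.degrees(np.arctan2(R[1,1],R[0,1])); 
print("clk",round(s["clock"],2),"tcp",p.round(1),"yaw",round(yaw,2),"F",np.round(s["wrist_force"],1),"w",round(s["gripper_width"],1),"j",np.round(s["joint_positions"],0))
print("zaxis",R[:,2].round(4),"shift",(R.T@(np.array([x,y,z])-p)).round(1),"rz",round(yaw-w,1))
E
python3 go.py 584.5 -177 205 73.5
```

```text
clk 0.1 tcp [227.7 527.2 204.4] yaw 66.63 F [-0.2  1.1 -0.1] w 93.7 j [58. 12. 88.  0. 80. -9.]
zaxis [-0.0011 -0.0017 -1.    ] shift [-6.069e+02 -5.050e+02  2.000e-01] rz -6.9
```

arm_command --steps '[[[0,0,-7,-607,-505,0,94],[0,0,-7,-607,-505,0,94],[0,0,-7,-607,-505,0,94],[0,0,-7,-607,-505,0,94],[0,0,-7,-607,-505,0,94]]]'

```text
clock: 0.6
tool_pos: [341.2, 303.0, 205.1]
eef_rot: [[-0.96, 0.281, -0.0], [0.281, 0.96, -0.0], [0.0, -0.0, -1.0]]
wrist_force: [1.2, 0.2, 0.2]
gripper_width: 94.2
```

```bash
python3 go.py 584.5 -177 205 73.5
```

```text
clk 0.6 tcp [341.2 303.  205.1] yaw 73.68 F [1.2 0.2 0.2] w 94.2 j [ 31.  -3. 104.  -0.  79. -43.]
zaxis [-3.e-04 -4.e-04 -1.e+00] shift [-3.684e+02 -3.922e+02  2.000e-01] rz 0.2
```

arm_command --steps '[[[0,0,0,-368,-392,0,94],[0,0,0,-368,-392,0,94],[0,0,0,-368,-392,0,94],[0,0,0,-368,-392,0,94],[0,0,0,-368,-392,0,94]]]'

```text
clock: 1.1
tool_pos: [454.1, 79.8, 205.2]
eef_rot: [[-0.959, 0.282, -0.0], [0.282, 0.959, 0.0], [0.0, 0.0, -1.0]]
wrist_force: [-0.1, 0.2, -0.2]
gripper_width: 93.9
```

```bash
python3 go.py 584.5 -177 205 73.5
```

```text
clk 1.1 tcp [454.1  79.8 205.2] yaw 73.62 F [-0.1  0.2 -0.2] w 93.9 j [ -1.  -2. 104.   0.  79. -74.]
zaxis [-1.e-04  2.e-04 -1.e+00] shift [-1.975e+02 -2.096e+02  2.000e-01] rz 0.1
```

arm_command --steps '[[[0,0,0,-197,-210,0,94],[0,0,0,-197,-210,0,94],[0,0,0,-197,-210,0,94],[0,0,0,-197,-210,0,94],[0,0,0,-197,-210,0,94]]]'

```text
clock: 1.6
tool_pos: [566.8, -143.3, 204.8]
eef_rot: [[-0.959, 0.282, -0.001], [0.282, 0.959, 0.001], [0.001, 0.0, -1.0]]
wrist_force: [0.8, 0.6, 0.7]
gripper_width: 93.9
```

```bash
python3 go.py 584.5 -177 71 73.5
```

```text
clk 1.6 tcp [ 566.8 -143.3  204.8] yaw 73.61 F [0.8 0.6 0.7] w 93.9 j [-23.  13.  87.   0.  80. -96.]
zaxis [-8.e-04  6.e-04 -1.e+00] shift [-26.6 -27.4 133.8] rz 0.1
```

arm_command --steps '[[[0,0,0,-26.5,-27.5,0,94],[0,0,0,-26.5,-27.5,0,94],[0,0,0,-26.5,-27.5,30,94],[0,0,0,-26.5,-27.5,65,94],[0,0,0,-26.5,-27.5,65,94]]]'

```text
clock: 2.1
tool_pos: [579.5, -172.5, 134.3]
eef_rot: [[-0.959, 0.281, -0.012], [0.281, 0.96, 0.006], [0.013, 0.002, -1.0]]
wrist_force: [-0.5, 0.4, -0.8]
gripper_width: 94.0
```

```bash
python3 go.py 584.5 -177 71 73.5
python3 - <<'E'
from h import *
t=vision.get_image("top"); s=vision.get_image("side")
cv2.imwrite("pics/approach.png",np.hstack([cv2.resize(t[130:290,290:490],(400,320)),cv2.resize(s[170:330,290:490],(400,320))]))
E
```

```text
clk 2.1 tcp [ 579.5 -172.5  134.3] yaw 73.65 F [-0.5  0.4 -0.8] w 94.0 j [-25.  20.  87.   0.  74. -98.]
zaxis [-0.0117  0.0057 -0.9999] shift [-6.9 -3.1 63.2] rz 0.2
```

View pics/approach.png

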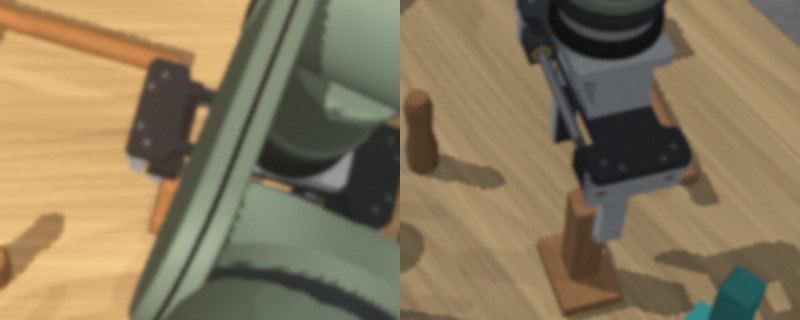

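The side view shows the near finger beside the handle top at crop (610,215), with the handle at (580,230) between the jaws and the turquoise one clear. I descend now and let it settle.

arm_command --steps '[[[0,0,0,0,0,0,94],[0,0,0,0,0,25,94],[0,0,0,0,0,50,94],[0,0,0,0,0,69,94],[0,0,0,0,0,69,94]]]'

```text
clock: 2.7
tool_pos: [583.3, -174.5, 70.5]
eef_rot: [[-0.96, 0.281, -0.002], [0.281, 0.96, 0.001], [0.003, 0.0, -1.0]]
wrist_force: [0.1, 0.2, 0.7]
gripper_width: 94.0
```

arm_command --steps '[[[0,0,0,0,0,0,94],[0,0,0,0,0,0,40],[0,0,0,0,0,0,34],[0,0,0,0,0,0,20],[0,0,0,0,0,0,20]]]' --newtons 30

```text
clock: 3.2
tool_pos: [584.7, -175.4, 72.2]
eef_rot: [[-0.959, 0.282, 0.001], [0.282, 0.959, -0.0], [-0.001, -0.0, -1.0]]
wrist_force: [-1.0, 0.5, 0.5]
gripper_width: 65.5
```

arm_command --steps '[[[0,0,0,0,0,0,15],[0,0,0,0,0,0,15],[0,0,0,0,0,0,15],[0,0,0,0,0,0,15]]]' --newtons 30

```text
clock: 3.6
tool_pos: [584.2, -175.2, 71.3]
eef_rot: [[-0.959, 0.282, -0.0], [0.282, 0.959, 0.0], [0.0, 0.0, -1.0]]
wrist_force: [-0.2, -0.8, -0.1]
gripper_width: 33.3
```

```bash
python3 go.py 584.5 -177 71 73.5
```

```text
clk 3.6 tcp [ 584.2 -175.2   71.3] yaw 73.63 F [-0.2 -0.8 -0.1] w 33.3 j [-25.  24.  90.  -0.  66. -98.]
zaxis [-2.e-04  1.e-04 -1.e+00] shift [-0.8 -1.6  0.3] rz 0.1
```

Close fully, then lift.

arm_command --steps '[[[0,0,0,0,0,0,15],[0,0,0,0,0,0,15],[0,0,0,0,0,0,15],[0,0,0,0,0,0,15],[0,0,0,0,0,0,15]]]' --newtons 40

```text
clock: 4.1
tool_pos: [584.1, -175.3, 71.2]
eef_rot: [[-0.959, 0.282, -0.0], [0.282, 0.959, 0.0], [0.0, -0.0, -1.0]]
wrist_force: [-0.3, -1.3, -0.3]
gripper_width: 27.6
```

arm_command --steps '[[[0,0,0,0,0,-10,15],[0,0,0,0,0,-35,15],[0,0,0,0,0,-70,15],[0,0,0,0,0,-100,15],[0,0,0,0,0,-100,15]]]'

```text
clock: 4.6
tool_pos: [588.0, -176.6, 177.6]
eef_rot: [[-0.959, 0.282, 0.01], [0.282, 0.96, -0.004], [-0.011, -0.001, -1.0]]
wrist_force: [0.6, -0.7, -1.6]
gripper_width: 27.7
```

```bash
python3 go.py 536 252 171 22.3
```

```text
clk 4.6 tcp [ 588.  -176.6  177.6] yaw 73.65 F [ 0.6 -0.7 -1.6] w 27.7 j [-25.  17.  85.   0.  77. -98.]
zaxis [ 0.0105 -0.0045 -0.9999] shift [170.6 396.6   4.1] rz 51.3
```

```bash
python3 go.py 579.6 252.6 200 22.3
```

```text
clk 4.6 tcp [ 588.  -176.6  177.6] yaw 73.65 F [ 0.6 -0.7 -1.6] w 27.7 j [-25.  17.  85.   0.  77. -98.]
zaxis [ 0.0105 -0.0045 -0.9999] shift [128.6 409.5 -24.4] rz 51.3
```

arm_command --steps '[[[0,0,7,8,27,-15,15],[0,0,14,20,65,-29,15],[0,0,20,32,105,-29,15],[0,0,26,44,145,-29,15],[0,0,32,56,185,-29,15]]]'

```text
clock: 5.1
tool_pos: [581.3, 19.8, 198.5]
eef_rot: [[-0.661, 0.751, -0.003], [0.751, 0.661, 0.001], [0.002, -0.002, -1.0]]
wrist_force: [1.1, 0.4, -2.6]
gripper_width: 28.0
```

```bash
python3 go.py 579.6 252.6 200 22.3
```

```text
clk 5.1 tcp [581.3  19.8 198.5] yaw 41.36 F [ 1.1  0.4 -2.6] w 28.0 j [ -7.  13.  88.   0.  79. -48.]
zaxis [-3.e-03  7.e-04 -1.e+00] shift [175.8 152.6  -1.4] rz 19.1
```

arm_command --steps '[[[0,0,6,30,26,0,15],[0,0,12,60,52,0,15],[0,0,19,90,78,0,15],[0,0,19,117,102,0,15],[0,0,19,140,122,0,15]]]'

```text
clock: 5.6
tool_pos: [579.2, 205.8, 198.1]
eef_rot: [[-0.386, 0.923, -0.004], [0.923, 0.386, -0.0], [0.001, -0.003, -1.0]]
wrist_force: [1.0, -0.0, -2.5]
gripper_width: 28.0
```

```bash
python3 go.py 579.6 252.6 200 22.3
```

```text
clk 5.6 tcp [579.2 205.8 198.1] yaw 22.7 F [ 1.  -0.  -2.5] w 28.0 j [ 11.  17.  83.   0.  80. -11.]
zaxis [-3.5e-03 -1.0e-04 -1.0e+00] shift [43.  18.4 -1.9] rz 0.4
```

arm_command --steps '[[[0,0,0.3,30,13,0,15],[0,0,0.3,43,18.4,0,15],[0,0,0.3,43,18.4,25,15],[0,0,0.3,43,18.4,60,15],[0,0,0.3,43,18.4,60,15]]]'

```text
clock: 6.1
tool_pos: [575.8, 248.5, 133.1]
eef_rot: [[-0.38, 0.925, -0.014], [0.925, 0.38, -0.004], [0.001, -0.015, -1.0]]
wrist_force: [-1.6, -0.2, -3.9]
gripper_width: 27.8
```

arm_command --steps '[[[0,0,0,0,0,0,15],[0,0,0,0,0,0,15]]]'

```text
clock: 6.3
tool_pos: [582.5, 250.3, 142.1]
eef_rot: [[-0.379, 0.925, 0.003], [0.925, 0.379, 0.001], [-0.0, 0.003, -1.0]]
wrist_force: [0.4, 1.0, -1.5]
gripper_width: 27.7
```

```bash
python3 go.py 579.6 252.6 200 22.3
python3 - <<'E'
from h import *
t=vision.get_image("top"); s=vision.get_image("side"); cv2.imwrite("pics/s2.png",s);cv2.imwrite("pics/t2.png",t)
cv2.imwrite("pics/hover.png",np.hstack([cv2.resize(t[160:340,60:260],(400,360)),cv2.resize(s[70:250,160:360],(400,360))]))
E
```

```text
clk 6.3 tcp [582.5 250.3 142.1] yaw 22.3 F [ 0.4  1.  -1.5] w 27.7 j [15. 22. 83. -0. 75. -7.]
zaxis [ 2.5e-03  6.0e-04 -1.0e+00] shift [  3.2  -1.7 -57.9] rz -0.0
```

View pics/hover.png

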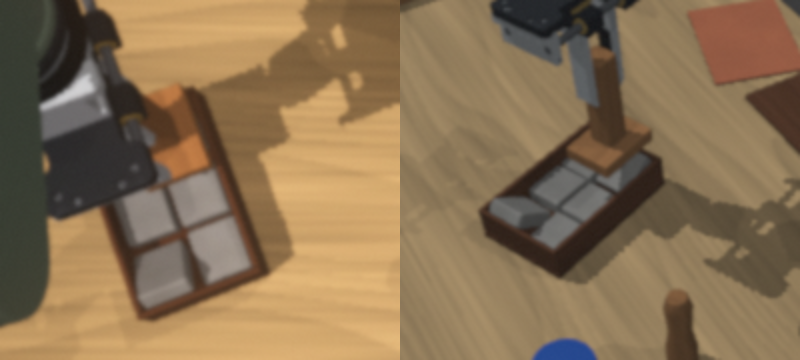

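The tamper hangs level over the raised stone at the far end, and the other stone at the near corner is still tilted. I take one magnified look for the fine offset between sole and rim.

```bash
python3 go.py 579.6 252.6 95 22.3
python3 - <<'E'
from h import *
t=vision.get_image("top"); s=vision.get_image("side")
cv2.imwrite("pics/zoom.png",np.hstack([cv2.resize(t[195:325,115:200],(400,612),interpolation=cv2.INTER_CUBIC)[:600],cv2.resize(s[120:220,195:295],(400,400),interpolation=cv2.INTER_CUBIC)[np.minimum(np.arange(600),399)]]))
c=np.array([536,252.4]);a=np.radians(22.3);ex=np.array([np.cos(a),np.sin(a)]);ey=np.array([-ex[1],ex[0]])
p=np.array(readout.observe()["tool_pos"]); print(p)
f=lambda n,q:((q[0]-115)*400/85,(q[1]-195)*612/130) if n=="top" else (400+(q[0]-195)*4,(q[1]-120)*4)
for n in("top","side"):
  for i,j in((1,1),(1,-1),(-1,-1),(-1,1)):
    b=c+i*89*ex+j*55*ey; q=p[:2]+i*38*ex+j*28*ey; z=p[2]-71
    print(n,i,j,"rim",np.round(f(n,proj(n,[*b,40]))),"soletop",np.round(f(n,proj(n,[*q,z+16]))),"solebot",np.round(f(n,proj(n,[*q,z]))))
E
```

```text
clk 6.4 tcp [583.  250.6 142.8] yaw 22.31 F [-0.7  0.3 -2.6] w 27.6 j [15. 22. 83. -0. 75. -7.]
zaxis [ 0.0039  0.001  -1.    ] shift [ 3.2 -2.5 47.8] rz 0.0
[582.50847055 250.62012375 142.37314633]
top 1 1 rim [-79. 140.] soletop [ 2. 85.] solebot [19. 96.]
top 1 -1 rim [206.  34.] soletop [155.  28.] solebot [169.  40.]
top -1 -1 rim [369. 474.] soletop [227. 224.] solebot [239. 232.]
top -1 1 rim [ 77. 590.] soletop [ 72. 284.] solebot [ 87. 291.]
side 1 1 rim [637.  43.] soletop [680.  15.] solebot [683.  38.]
side 1 -1 rim [787. 118.] soletop [760.  54.] solebot [762.  77.]
side -1 -1 rim [569. 312.] soletop [667. 134.] solebot [670. 157.]
side -1 1 rim [415. 223.] soletop [585.  92.] solebot [590. 115.]
```

View pics/zoom.png

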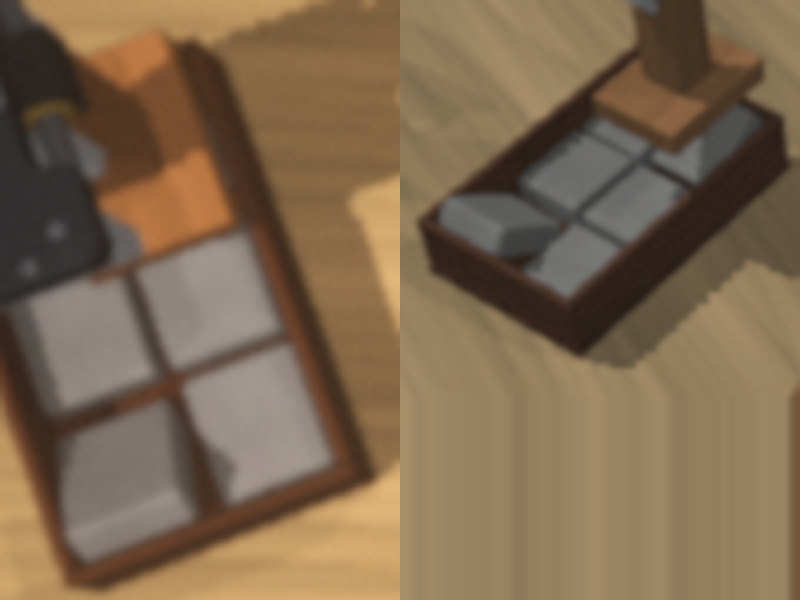

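Against the rim, the sole sits about 2–3 mm further to −y than the TCP says. In box coordinates its centre is about (41,−22), so it would clip the long wall. I shift +8 mm along tool x (box +y) and press down in stages while watching the force.

arm_command --steps '[[[0,0,0,8,0,0,15],[0,0,0,8,0,0,15],[0,0,0,8,0,5,15],[0,0,0,8,0,10,15],[0,0,0,8,0,14,15]]]' --newtons 50

```text
clock: 7.0
tool_pos: [577.8, 257.8, 125.5]
eef_rot: [[-0.38, 0.925, -0.001], [0.925, 0.38, -0.0], [0.0, -0.001, -1.0]]
wrist_force: [1.0, 0.1, -3.7]
gripper_width: 27.5
```

arm_command --steps '[[[0,0,0,0,0,4,15],[0,0,0,0,0,8,15],[0,0,0,0,0,12,15],[0,0,0,0,0,16,15],[0,0,0,0,0,16,15]]]'

```text
clock: 7.5
tool_pos: [577.7, 257.7, 109.5]
eef_rot: [[-0.38, 0.925, -0.002], [0.925, 0.38, -0.0], [0.0, -0.002, -1.0]]
wrist_force: [-0.5, -0.2, -1.6]
gripper_width: 28.0
```

```bash
python3 go.py 579.6 252.6 95 22.3
```

```text
clk 7.5 tcp [577.7 257.7 109.5] yaw 22.33 F [-0.5 -0.2 -1.6] w 28.0 j [16. 24. 85. -0. 72. -6.]
zaxis [-1.6e-03 -5.0e-04 -1.0e+00] shift [-5.4 -0.1 14.5] rz 0.0
```

arm_command --steps '[[[0,0,0,0,1,4,15],[0,0,0,0,1,8,15],[0,0,0,0,1,11,15],[0,0,0,0,1,14,15],[0,0,0,0,1,15,15]]]'

```text
clock: 8.0
tool_pos: [579.0, 258.2, 95.3]
eef_rot: [[-0.38, 0.925, -0.0], [0.925, 0.38, -0.0], [0.0, -0.0, -1.0]]
wrist_force: [-1.1, 0.0, 1.7]
gripper_width: 27.5
```

arm_command --steps '[[[0,0,0,0,0,1,15],[0,0,0,0,0,2,15],[0,0,0,0,0,2,15]]]'

```text
clock: 8.3
tool_pos: [579.3, 258.3, 95.2]
eef_rot: [[-0.38, 0.925, 0.0], [0.925, 0.38, -0.0], [-0.0, 0.0, -1.0]]
wrist_force: [-3.6, -0.7, 4.7]
gripper_width: 27.9
```

```bash
python3 go.py 579.6 252.6 95 22.3
```

```text
clk 8.3 tcp [579.3 258.3  95.2] yaw 22.34 F [-3.6 -0.7  4.7] w 27.9 j [16. 25. 85. -0. 70. -6.]
zaxis [ 3.e-04 -1.e-04 -1.e+00] shift [-5.4 -1.9  0.2] rz 0.0
```

arm_command --steps '[[[0,0,0,0,0,2,15],[0,0,0,0,0,4,15],[0,0,0,0,0,4,15]]]'

```text
clock: 8.6
tool_pos: [579.4, 258.3, 95.2]
eef_rot: [[-0.38, 0.925, 0.0], [0.925, 0.38, -0.0], [-0.0, 0.0, -1.0]]
wrist_force: [-11.1, -4.0, 22.4]
gripper_width: 27.8
```

arm_command --steps '[[[0,0,0,0,0,-10,15],[0,0,0,0,0,-25,15],[0,0,0,0,0,-45,15],[0,0,0,0,0,-57,15],[0,0,0,0,0,-57,15]]]'

```text
clock: 9.1
tool_pos: [581.3, 258.9, 149.3]
eef_rot: [[-0.38, 0.925, 0.005], [0.925, 0.38, 0.002], [-0.001, 0.006, -1.0]]
wrist_force: [-0.1, 0.1, -2.9]
gripper_width: 28.1
```

```bash
python3 go.py 493 257 143 22.3
```

```text
clk 9.1 tcp [581.3 258.9 149.3] yaw 22.34 F [-0.1  0.1 -2.9] w 28.1 j [16. 22. 83.  0. 75. -6.]
zaxis [ 0.0055  0.0016 -1.    ] shift [ 31.8 -82.4   5.8] rz 0.0
```

arm_command --steps '[[[0,0,0,8,-25,0,15],[0,0,0,16,-50,0,15],[0,0,0,27,-75,0,15],[0,0,0,27,-81.5,0,15],[0,0,0,27,-81.5,0,15]]]'

```text
clock: 9.6
tool_pos: [492.7, 252.0, 145.8]
eef_rot: [[-0.381, 0.925, -0.001], [0.925, 0.381, -0.001], [-0.0, -0.001, -1.0]]
wrist_force: [0.5, -0.5, -2.4]
gripper_width: 27.8
```

arm_command --steps '[[[0,0,0,0,0,0,15],[0,0,0,0,0,0,15],[0,0,0,0,0,0,15]]]'

```text
clock: 9.9
tool_pos: [494.6, 252.3, 146.5]
eef_rot: [[-0.38, 0.925, 0.001], [0.925, 0.38, 0.0], [-0.0, 0.001, -1.0]]
wrist_force: [-0.3, 0.2, -2.6]
gripper_width: 27.9
```

```bash
python3 go.py 493.3 252 95 22.3
python3 - <<'E'
from h import *
t=vision.get_image("top"); s=vision.get_image("side")
cv2.imwrite("pics/zoom2.png",np.hstack([cv2.resize(t[195:325,95:200],(400,495),interpolation=cv2.INTER_CUBIC),cv2.resize(s[100:224,195:295],(400,495),interpolation=cv2.INTER_CUBIC)]))
c=np.array([536,252.4]);a=np.radians(22.3);ex=np.array([np.cos(a),np.sin(a)]);ey=np.array([-ex[1],ex[0]])
p=np.array(readout.observe()["tool_pos"]); p[1]-=2.6; d=p[:2]-c; print("local",d@ex,d@ey)
f=lambda n,q:((q[0]-95)*400/105,(q[1]-195)*495/130) if n=="top" else (400+(q[0]-195)*4,(q[1]-100)*495/124)
for n in("top","side"):
  for i,j in((1,1),(1,-1),(-1,-1),(-1,1)):
    b=c+i*89*ex+j*55*ey; q=p[:2]+i*38*ex+j*28*ey; z=p[2]-71
    print(n,i,j,"rim",np.round(f(n,proj(n,[*b,40]))),"soletop",np.round(f(n,proj(n,[*q,z+16]))),"solebot",np.round(f(n,proj(n,[*q,z]))))
E
```

```text
clk 9.9 tcp [494.6 252.3 146.5] yaw 22.3 F [-0.3  0.2 -2.6] w 27.9 j [18. 13. 95. -0. 73. -4.]
zaxis [ 6.e-04  1.e-04 -1.e+00] shift [ 0.3 -1.3 51.5] rz 0.0
local -39.73610594309797 13.301673316755426
top 1 1 rim [ 12. 114.] soletop [ 61. 270.] solebot [ 75. 275.]
top 1 -1 rim [243.  28.] soletop [189. 221.] solebot [200. 227.]
top -1 -1 rim [375. 383.] soletop [248. 386.] solebot [259. 389.]
top -1 1 rim [138. 478.] soletop [119. 437.] solebot [132. 439.]
side 1 1 rim [637. 123.] soletop [530. 148.] solebot [536. 171.]
side 1 -1 rim [787. 198.] soletop [610. 189.] solebot [614. 212.]
side -1 -1 rim [569. 391.] soletop [508. 273.] solebot [514. 296.]
side -1 1 rim [415. 303.] soletop [428. 229.] solebot [434. 252.]
```

View pics/zoom2.png

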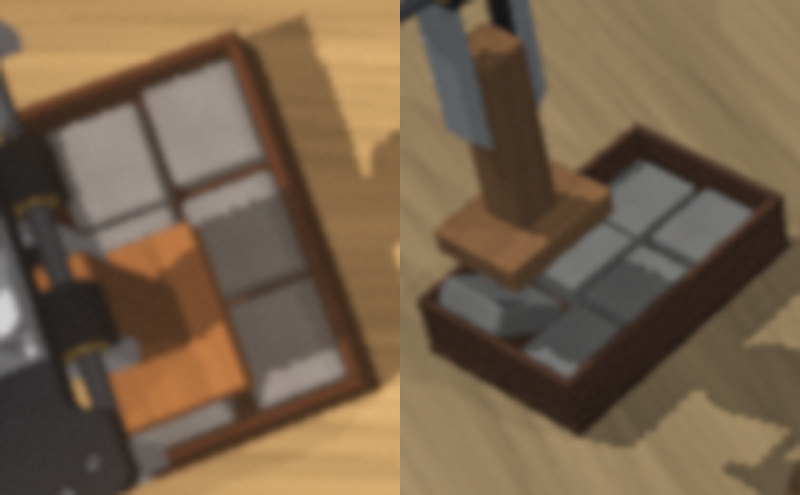

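The first stone lies flat and the sole corners agree with prediction to 1–2 mm. Now I press the second stone.

arm_command --steps '[[[0,0,0,0,-1.5,8,15],[0,0,0,0,-1.5,16,15],[0,0,0,0,-1.5,22,15],[0,0,0,0,-1.5,27,15],[0,0,0,0,-1.5,32,15]]]'

```text
clock: 10.5
tool_pos: [492.0, 251.6, 113.7]
eef_rot: [[-0.38, 0.925, -0.001], [0.925, 0.38, -0.0], [0.0, -0.001, -1.0]]
wrist_force: [0.5, 0.5, -2.6]
gripper_width: 27.7
```

arm_command --steps '[[[0,0,0,0,0,4,15],[0,0,0,0,0,8,15],[0,0,0,0,0,12,15],[0,0,0,0,0,16,15],[0,0,0,0,0,18,15]]]'

```text
clock: 11.0
tool_pos: [491.9, 251.7, 96.0]
eef_rot: [[-0.38, 0.925, -0.001], [0.925, 0.38, -0.0], [0.0, -0.001, -1.0]]
wrist_force: [0.8, -0.2, -1.7]
gripper_width: 27.8
```

arm_command --steps '[[[0,0,0,0,0,2,15],[0,0,0,0,0,4,15],[0,0,0,0,0,5,15],[0,0,0,0,0,5,15]]]'

```text
clock: 11.4
tool_pos: [492.2, 251.7, 95.2]
eef_rot: [[-0.38, 0.925, -0.0], [0.925, 0.38, -0.0], [-0.0, -0.0, -1.0]]
wrist_force: [-7.7, -3.6, 16.8]
gripper_width: 27.7
```

arm_command --steps '[[[0,0,0,0,0,-10,15],[0,0,0,0,0,-25,15],[0,0,0,0,0,-55,15],[0,0,0,0,0,-85,15],[0,0,0,0,0,-105,15]]]'

```text
clock: 11.9
tool_pos: [493.5, 252.2, 199.6]
eef_rot: [[-0.38, 0.925, 0.004], [0.925, 0.38, 0.001], [-0.0, 0.004, -1.0]]
wrist_force: [0.7, 0.4, -3.6]
gripper_width: 27.8
```

```bash
python3 go.py 560 50 195 40
python3 - <<'E'
from h import *
t=vision.get_image("top"); s=vision.get_image("side")
cv2.imwrite("pics/chk.png",np.hstack([cv2.resize(t[195:325,95:200],(400,495),interpolation=cv2.INTER_CUBIC),cv2.resize(s[100:224,195:295],(400,495),interpolation=cv2.INTER_CUBIC)]))
E
```

```text
clk 11.9 tcp [493.5 252.2 199.6] yaw 22.33 F [ 0.7  0.4 -3.6] w 27.8 j [18.  9. 92.  0. 78. -4.]
zaxis [ 0.004   0.0014 -1.    ] shift [-212.3  -15.3    4.6] rz -17.7
```

View pics/chk.png

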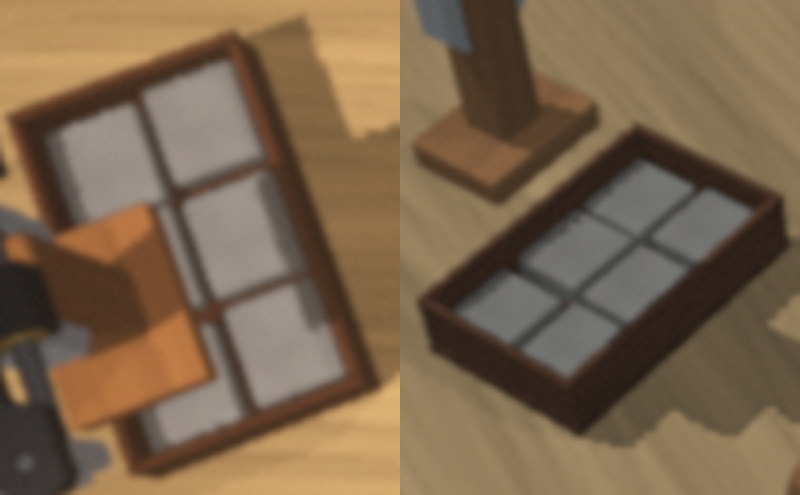

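All six stones look flat in both views. Now I place the tamper on clear bench near (600,110).

arm_command --steps '[[[0,0,0,-25,6.5,0,15],[0,0,0,-65,17,0,15],[0,0,0,-105,27.5,0,15],[0,0,0,-145,38,0,15],[0,0,0,-172,45,0,15]]]'

```text
clock: 12.5
tool_pos: [599.8, 107.2, 194.8]
eef_rot: [[-0.378, 0.926, -0.002], [0.926, 0.378, -0.001], [-0.0, -0.002, -1.0]]
wrist_force: [-1.2, 0.2, -2.7]
gripper_width: 27.5
```

arm_command --steps '[[[0,0,0,0,0,0,15],[0,0,0,0,0,25,15],[0,0,0,0,0,55,15],[0,0,0,0,0,85,15],[0,0,0,0,0,105,15]]]'

```text
clock: 13.0
tool_pos: [596.1, 110.5, 87.6]
eef_rot: [[-0.381, 0.925, -0.006], [0.925, 0.381, 0.0], [0.002, -0.005, -1.0]]
wrist_force: [-0.6, -0.4, -2.9]
gripper_width: 27.8
```

arm_command --steps '[[[0,0,0,0,0,2,15],[0,0,0,0,0,4,15],[0,0,0,0,0,6,15],[0,0,0,0,0,6,15],[0,0,0,0,0,6,15]]]'

```text
clock: 13.5
tool_pos: [600.1, 109.9, 86.8]
eef_rot: [[-0.38, 0.925, 0.002], [0.925, 0.38, 0.0], [-0.001, 0.002, -1.0]]
wrist_force: [-0.7, 0.5, -2.9]
gripper_width: 27.6
```

```bash
python3 go.py 600 110 71.3 22.3
```

```text
clk 13.5 tcp [600.1 109.9  86.8] yaw 22.34 F [-0.7  0.5 -2.9] w 27.6 j [  2.  23.  89.   0.  68. -20.]
zaxis [ 2.4e-03  1.0e-04 -1.0e+00] shift [ 0.2 -0.  15.5] rz 0.0
```

arm_command --steps '[[[0,0,0,0,0,4,15],[0,0,0,0,0,8,15],[0,0,0,0,0,12,15],[0,0,0,0,0,13,15],[0,0,0,0,0,13,15]]]'

```text
clock: 14.0
tool_pos: [598.7, 109.7, 71.8]
eef_rot: [[-0.38, 0.925, -0.001], [0.925, 0.38, -0.0], [0.0, -0.001, -1.0]]
wrist_force: [0.4, 0.0, -2.3]
gripper_width: 27.5
```

arm_command --steps '[[[0,0,0,0,0,1,15],[0,0,0,0,0,2,15],[0,0,0,0,0,3,15],[0,0,0,0,0,3,15]]]'

```text
clock: 14.4
tool_pos: [599.4, 109.7, 71.2]
eef_rot: [[-0.38, 0.925, 0.001], [0.925, 0.38, -0.0], [-0.0, 0.0, -1.0]]
wrist_force: [-3.3, -1.2, 5.7]
gripper_width: 28.2
```

```bash
python3 go.py 600 110 71.3 22.3
```

```text
clk 14.4 tcp [599.4 109.7  71.2] yaw 22.34 F [-3.3 -1.2  5.7] w 28.2 j [  2.  24.  90.  -0.  66. -20.]
zaxis [ 5.e-04 -1.e-04 -1.e+00] shift [ 0.1  0.6 -0.1] rz 0.0
```

The sole is seated on the bench: z is 71.2, as at pick-up, and the force has risen. I ease off, open and retreat.

arm_command --steps '[[[0,0,0,0,0,-1,15],[0,0,0,0,0,-1,15],[0,0,0,0,0,-1,40],[0,0,0,0,0,-1,94],[0,0,0,0,0,-1,94]]]'

```text
clock: 14.9
tool_pos: [599.4, 109.7, 70.4]
eef_rot: [[-0.38, 0.925, 0.0], [0.925, 0.38, 0.0], [-0.0, 0.0, -1.0]]
wrist_force: [0.1, 0.1, 0.4]
gripper_width: 48.5
```

arm_command --steps '[[[0,0,0,0,0,0,94],[0,0,0,0,0,0,94],[0,0,0,0,0,0,94],[0,0,0,0,0,0,94],[0,0,0,0,0,0,94]]]'

```text
clock: 15.4
tool_pos: [599.1, 109.7, 70.4]
eef_rot: [[-0.38, 0.925, -0.0], [0.925, 0.38, 0.0], [0.0, -0.0, -1.0]]
wrist_force: [0.1, -1.1, 0.1]
gripper_width: 88.6
```

arm_command --steps '[[[0,0,0,0,0,0,94],[0,0,0,0,0,0,94],[0,0,0,0,0,-20,94],[0,0,0,0,0,-50,94],[0,0,0,0,0,-90,94]]]'

```text
clock: 15.9
tool_pos: [597.2, 109.6, 159.1]
eef_rot: [[-0.38, 0.925, -0.005], [0.925, 0.38, -0.0], [0.002, -0.005, -1.0]]
wrist_force: [0.9, -0.2, 1.1]
gripper_width: 94.0
```

arm_command --steps '[[[0,0,0,0,0,-40,94],[0,0,0,-30,-30,-60,94],[0,0,0,-60,-60,-60,94],[0,0,0,-80,-100,-60,94],[0,0,0,-100,-140,-60,94]]]'

```text
clock: 16.4
tool_pos: [506.8, -37.2, 220.8]
eef_rot: [[-0.38, 0.925, 0.001], [0.925, 0.38, -0.0], [-0.001, 0.001, -1.0]]
wrist_force: [-0.5, -1.1, -0.4]
gripper_width: 94.1
```

```bash
python3 go.py 600 110 71.3 22.3
python3 - <<'E'
from h import *
t=vision.get_image("top"); s=vision.get_image("side")
cv2.imwrite("pics/end.png",np.hstack([cv2.resize(t[100:340,80:400],(400,300)),cv2.resize(s[60:300,180:500],(400,300))]))
E
```

```text
clk 16.4 tcp [506.8 -37.2 220.8] yaw 22.36 F [-0.5 -1.1 -0.4] w 94.1 j [-14.   3.  97.  -0.  81. -36.]
zaxis [ 9.e-04 -5.e-04 -1.e+00] shift [100.8 142.1 149.5] rz 0.1
```

View pics/end.png

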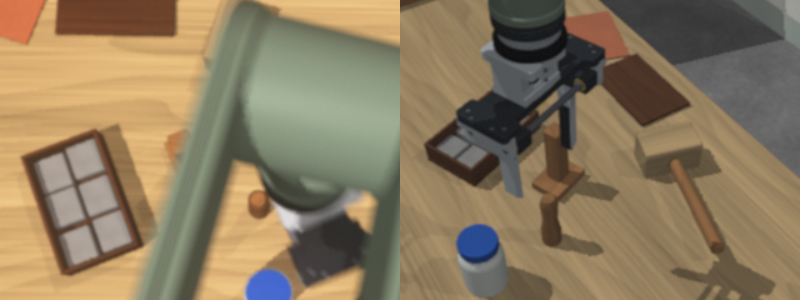

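The tamper stands upright and free on the bench (side crop (560,165)). All six stones lie flat in the top view (box at crop (82,205)), and the gripper is clear of everything. I let it settle briefly and hand in.

arm_command --steps '[[[0,0,0,0,0,0,94],[0,0,0,0,0,0,94],[0,0,0,0,0,0,94],[0,0,0,0,0,0,94]]]'

```text
clock: 16.9
tool_pos: [508.3, -35.1, 220.4]
eef_rot: [[-0.382, 0.924, -0.0], [0.924, 0.382, 0.0], [0.0, 0.0, -1.0]]
wrist_force: [0.3, 1.0, -0.0]
gripper_width: 93.7
```

```bash
python3 -c "
from rig import order; print(order.job_done())"
```

```text
the job is handed in; nothing more can be done
None
```

I pressed both tilted stones flat with the brown tamper, stood the tamper back upright on clear bench near (600, 107) mm, released it, and handed the job in at about 17 s. The hand-in reports no verdict, so what follows rests on my own checks.

- **Stones:** each press stopped with the sole underside about 24 mm above the bench, which is the level of the flat stones. Peak vertical force was about 22 N at the first stone and 17 N at the second. The later pictures show all six stones flat.
- **Tamper:** it met the bench at the same gripper height as at pick-up. In the last side picture it stands upright and free of the gripper, with the wrist force back near zero.
- **Disagreements:** the sole sat about 2–3 mm further to −y than the gripper position said, and my first hover over the box was about 8 mm off sideways. I corrected both before going down. The two cameras differed by up to 3 mm on the box position.

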